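# Set up the catch tray and run the drain plate out over it

### The arm

A 7-joint arm with a two-finger parallel gripper is mounted at the origin on a cart in front of the work surface, level with it; the furniture and walls round the work are solid. World frame = base frame: x ahead of the robot, y to its left, z up, the work surface at z = 0. Lengths are in m, angles in degrees, forces in N, time in s.
With the tool pointing down it reaches from about 0.375 to 0.925 m from the base axis. Payload 3.1 kg.
Tool frame: the origin (TCP) lies midway between the tips of the shut fingers; the grasp point (between the pads) lies 19 mm behind it; z points along the fingers, y is the line along which they close (so a half turn about z gives the same grasp; the last joint's range is limited). The gripper opens to 85 mm and grips with 20 to 120 N. Pads are 22 mm wide; open, the fingers measure 114 mm over their backs; the gripper's body (76 mm by 85 mm) begins 54 mm behind the grasp point. The pads swing forward as they close: fully open they stand 13 mm farther back than shut.
Start: joints at [65.672, 21.939, 2.515, 91.553, -1.026, 66.532, -2.859], TCP at [0.209, -0.616, 0.231] pointing down, gripper open.
Joint ranges: [-149.38, 149.38], [-23.57, 123.04], [-84.95, 90], [0, 143.3], [-89.99, 269.99], [3.08, 112.72], [-163.45, 163.45]. Speed limits (degrees/s): [159.86, 159.86, 180, 180, 180, 180, 180].

### API

Orientations are given as a 3x3 rotation matrix whose columns are the frame's x, y, z axes.
In Python, from bench import read_state, capture, finish_job gives the robot as it stands.
- The arm moves only by the shell command python3 -m creep 'ROWS' [OPENING] [FORCE]. ROWS is JSON, a list of rows, each a list of 2 entries, a list of its own where there are three numbers: the shift along the world's x, y, z in cm, then the turn, a rotation vector about the world's x, y, z in rad. A call has 1 to 12 rows; each row shifts and turns the commanded pose from where the row before left it; what a row does not reach is not made up. A row lasts 1/10 s, in which the tool goes at most 50 mm and 8.59 degrees, less where a joint would pass 70% of its speed; a pose out of reach is approached as far as the arm can. A call with a gripper value outside its range is refused whole. OPENING is the opening, from 0 (shut) to 1 (fully open), set as the call begins (- or left out, the last holds). The fingers move at their own pace and stop on an object; FORCE is the grip in N (left out, the last holds). Time passes only in rows, so rows that do not move let the fingers close. It gives the time, the measured TCP pose, the force, the opening and the grip force at its end, in the units of the state.
- read_state(): the state, without advancing time (a new reading comes with each control period).
- capture(name): name is "scene" or "top" or "wrist"; returns a dict with "frame" (480x640x3 uint8, red, green, blue), "range_z" (480x640 float32, m along the optical axis (not along the pixel's ray), 0 where there is no reading), "mtx" (3x3 intrinsics, pixels), "world_to_cam" (4x4, takes a point from world to camera coordinates); the wrist camera has in their place "T_tool_cam" (4x4, takes a point from camera to tool coordinates, whose origin is the TCP and whose axes are the flange's). Camera axes: x right, y down, z forward; pixel columns grow to the right and rows downward; lengths in m; the calibration is good to about 2 mm. A picture is of the moment at which its call begins: read the wrist's pose just before it.
- finish_job(): hands the job in; it is judged then, once.
The state is a dict: "time_s": time; "joints": joint angles; "joint_vel": joint speeds; "joint_torque": joint torques, N m; "ee_pos": TCP position; "orientation": TCP orientation; "force": force on the tool from outside, world axes, zero at the start; "ft_torque": the same for the moment, N m; "opening": finger opening in m; "gripper_force": force on a finger pad.
Only numpy, scipy, OpenCV 4.12 (cv2) and the standard library are available. Lean on these libraries where they do the work, as an engineer would, in place of code of your own. Each camera call takes 0.05 s, during which the arm holds its last target. There are 200 camera calls.

### The job

Fold all three lowered flaps of the white catch tray fully upright. Then, without lifting it, slide the metal plate flat along the blue riser until the round hole in its nose is directly above the red dot in the tray; that far out it would tip off, so finish while still holding its tail steady, with the plate lying level on the riser. Leave the vial, the tape roll and the nut alone.

Things in the scene. Friction and masses are not known exactly. Their poses are not given: they have to be found in the camera images.
- riser: blue plastic bench riser, fixed, 160 (its x) x 120 (its y) x 70 mm high, flat top without guides or stops. Origin at the centre of its underside, on the worktop. Its +x points to the tray, roughly to the robot's right; the edge the plate is pushed out over is 80 mm from the origin along +x.
- plate: loose flat aluminium plate lying on the riser, 280 (its x) x 100 (its y) x 8 mm, about 0.26 kg; origin at the centre of its underside, +x towards the nose with the hole. It starts balanced on the riser, up to 0.1 rad askew and 8 mm aside. Once its middle is more than about 10 mm past the riser's front edge it tips if let go.
- hole (a point): centre of the 30 mm round through hole in the plate's nose, 115 mm from the plate's centre along its +x, half-way through the plate's thickness (74 mm above the worktop when it lies on the riser). Axes as the plate.
- tab (a point): centre of the black upright grip tab on the plate's tail, 120 mm behind the plate's centre and 235 mm behind the hole: 36 mm long (plate x), 12 mm thick (plate y), standing 36 mm above the plate's upper face; the centre is half-way up, 18 mm above that face and 96 mm above the worktop. Grip it across its thickness. Axes as the plate.
- tray: white plastic catch tray, fixed, 80 x 80 mm floor 5 mm thick; origin under its centre. It stands on the riser's centre line, 240 to 270 mm from the riser's origin, square to it (its +x points away from the riser). The wall towards the riser is fixed upright; the other three sides are hinged flaps. Upright, all reach 47 mm above the worktop, so the plate passes 23 mm over them.
- dot (a point): centre of the red dot (16 mm across) in the middle of the tray's floor, 5 mm above the worktop. Axes as the tray. The flaps' hinges run along the floor's edges, 40 mm from the dot and 5 mm above the worktop; each flap is 42 mm long from its hinge, 70 mm wide and 4 mm thick, its outer face 40 mm from the dot when upright.
- flap_left (a joint): hinge of the flap on the tray's +y side: 0 is flat outward on the worktop, 1.571 is upright (stop). Starts partly raised (0.6 to 1.05). Stiff hinge: it stays where it is left and takes about 2 N at its free edge; push that edge in and up along its arc (a level push at a low angle only wedges against it).
- flap_right (a joint): the same for the flap on the tray's -y side.
- flap_end (a joint): the same for the flap on the tray's +x side, farthest from the riser.
- vial_mid (a point): middle of an amber glass vial with black cap, 23 mm across, 51 mm high, standing; leave alone.
- tape_mid (a point): middle of a roll of yellow label tape lying flat, 72 mm across, 19 mm high; leave alone.
- nut_mid (a point): middle of a grey plastic port nut, 24 x 27 x 24 mm; leave alone.

How it is judged:
By the outcome, as a careful person would: the job done as asked, in the order asked, and still so for the second after the job is handed in, while the arm keeps its last pose, push and grip.
It also fails if it takes over 67 s, if anything falls off the work surface, if the arm or the gripper's body presses on something with over 40 N, if the wrist force passes 120 N, or if a joint passes its speed limit or range.

## Working session

There is one attempt and no reset: what is moved stays moved. The work goes in short steps, Python scripts to look and compute and a shell command to move; the robot and the scene stay as the last step left them, time stands still between calls to the robot, and variables do not carry over. Pictures are saved under pics/ and viewed, at most 10 in all, crops included, and the job is handed in when it is done.

```bash
mkdir -p pics; ls; python3 - <<'E'
from bench import *
import cv2,pickle
for n in("top","scene"):
    c=capture(n); pickle.dump(c,open(f"{n}.pkl","wb")); cv2.imwrite(f"pics/{n}0.png",c["frame"][:,:,::-1])
    print(n,c["mtx"],c["world_to_cam"].round(3))
s=read_state();print(s)
E
```

```text
pics
top [[476.76572409   0.         316.72223158]
 [  0.         476.76572409 244.78747117]
 [  0.           0.           1.        ]] [[-0.037 -0.999 -0.001  0.119]
 [-0.979  0.036 -0.199  0.52 ]
 [ 0.199 -0.006 -0.98   0.991]
 [ 0.     0.     0.     1.   ]]
scene [[567.5989863    0.         324.77362433]
 [  0.         567.5989863  241.01735085]
 [  0.           0.           1.        ]] [[-0.691 -0.722 -0.007  0.429]
 [-0.478  0.465 -0.745  0.25 ]
 [ 0.542 -0.512 -0.667  1.081]
 [ 0.     0.     0.     1.   ]]
{'time_s': 0.1, 'joints': array([65.67219548, 21.98766807,  2.51157175, 91.63995248, -1.02380339,
       66.53392264, -2.85796812]), 'joint_vel': array([-0.03778959, -0.06881262,  0.02453479, -0.19959009,  0.01651736,
       -0.10886499,  0.01048519]), 'joint_torque': array([ 2.46934120e-03, -4.34725606e+01,  1.02929749e+00, -2.50453055e+01,
        1.09162091e-02,  5.52765996e-03, -9.91635147e-06]), 'ee_pos': array([ 0.2083717 , -0.61478115,  0.23000933]), 'orientation': array([[ 9.47038090e-01,  3.21119917e-01, -9.24845024e-04],
       [ 3.21121211e-01, -9.47035443e-01,  2.24423161e-03],
       [-1.55193548e-04, -2.42236017e-03, -9.99997054e-01]]), 'force': array([-0.14330191, -0.44723511,  0.64504539]), 'ft_torque': array([-0.01644582, -0.00430734, -0.01450499]), 'gripper_force': 0.0, 'opening': 0.08554380417416342}
```

View pics/top0.png

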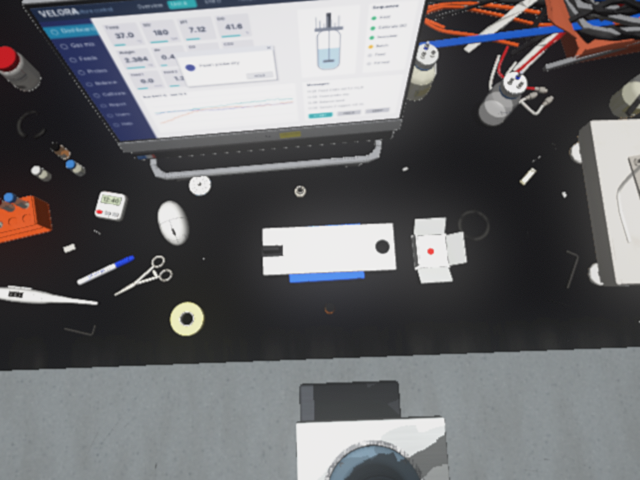

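View pics/scene0.png

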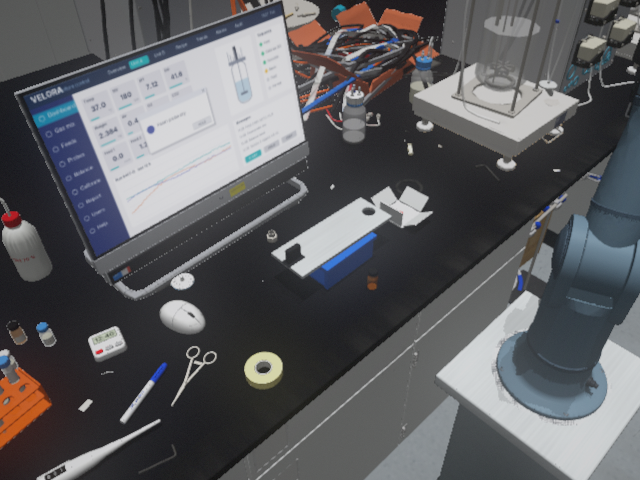

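The top view shows the plate (tab about (272,251), hole (382,247)), tray dot (431,251), vial (329,310), nut (300,191) and tape (187,319). Next I take enlarged crops and positions.

```bash
cat > h.py <<'E'
import numpy as np,cv2,pickle
def at(c,u,v,z):
    "world point on plane z seen at pixel"
    K=c["mtx"];T=c["world_to_cam"];R=T[:3,:3];o=-R.T@T[:3,3]
    d=R.T@np.linalg.solve(K,[u,v,1.]);return o+d*(z-o[2])/d[2]
def cloud(c):
    K=c["mtx"];v,u=np.mgrid[:480,:640];z=c["range_z"]
    P=np.stack([(u-K[0,2])/K[0,0]*z,(v-K[1,2])/K[1,1]*z,z],-1)
    T=c["world_to_cam"];return (P-T[:3,3])@T[:3,:3]
E
python3 - <<'E'
from h import *
c=pickle.load(open("top.pkl","rb"));s=pickle.load(open("scene.pkl","rb"))
f=c["frame"].astype(int);a=cv2.resize(c["frame"][200:320,250:480],None,fx=3.4,fy=3.4,interpolation=2)
b=cv2.resize(s["frame"][170:300,260:450],None,fx=3.4,fy=3.4,interpolation=2)
cv2.imwrite("pics/topc.png",a[:,:,::-1]);cv2.imwrite("pics/scenec.png",b[:,:,::-1])
P=cloud(c)
red=(f[...,0]>150)&(f[...,1]<90)&(f[...,2]<90);red[:, :400]=0;red[:,:]&=True
v,u=np.nonzero(red[200:300]);print("dot",u.mean(),v.mean()+200,len(u),at(c,u.mean(),v.mean()+200,.005))
sub=np.zeros((480,640),bool);sub[205:300,250:408]=1
pl=sub&(P[...,2]>.062)&(P[...,2]<.09)&(f.min(2)>120)
pts=np.argwhere(pl)[:,::-1].astype(np.float32)
W=np.array([at(c,u,v,.078)[:2] for u,v in pts],np.float32)
r=cv2.minAreaRect(W);print("plate",r,W.mean(0), P[pl][:,2].mean())
print("corners",cv2.boxPoints(r))
dk=np.zeros((480,640),bool);dk[235:260,372:393]=1;dk&=f.max(2)<90
v,u=np.nonzero(dk);print("hole",u.mean(),v.mean(),at(c,u.mean(),v.mean(),.074))
bl=sub.copy();bl&=(f[...,2]>120)&(f[...,0]<90)
m=bl&(P[...,2]>.055);print("riser top pts",m.sum(),P[m][:,:2].min(0),P[m][:,:2].max(0))
tb=(P[...,2]>.1)&sub;print("tab",tb.sum(),P[tb].mean(0),P[tb].min(0),P[tb].max(0))
for n,u,v,z in(("vial",329,310,.04),("nut",300,191,.02),("tape",187,319,.019)):print(n,at(c,u,v,z),P[v,u])
E
```

```text
dot 430.3529411764706 251.0 17 [ 0.50963684 -0.15934148  0.005     ]
plate ((0.5100188851356506, 0.07598954439163208), (0.10319481790065765, 0.27983608841896057), 0.33881676197052) [0.5094883  0.07467205] 0.07755450877661998
corners [[ 0.457595    0.21560003]
 [ 0.45924973 -0.06423117]
 [ 0.5624428  -0.06362094]
 [ 0.56078804  0.21621026]]
hole 382.11570247933884 246.3305785123967 [ 0.51111806 -0.0399451   0.074     ]
riser top pts 528 [0.31632758 0.00168996] [0.56594223 0.16134043]
tab 176 [0.44656411 0.16666137 0.42349576] [0.31632758 0.10601602 0.10057312] [0.515864   0.21323313 1.07474231]
vial [0.38228529 0.07839225 0.04      ] [0.38180093 0.0785951  0.04759851]
nut [0.65878036 0.13342114 0.02      ] [ 0.6655298   0.13396127 -0.00078801]
tape [0.37548149 0.38956412 0.019     ] [ 0.37659573  0.39490515 -0.00088638]
```

View pics/topc.png

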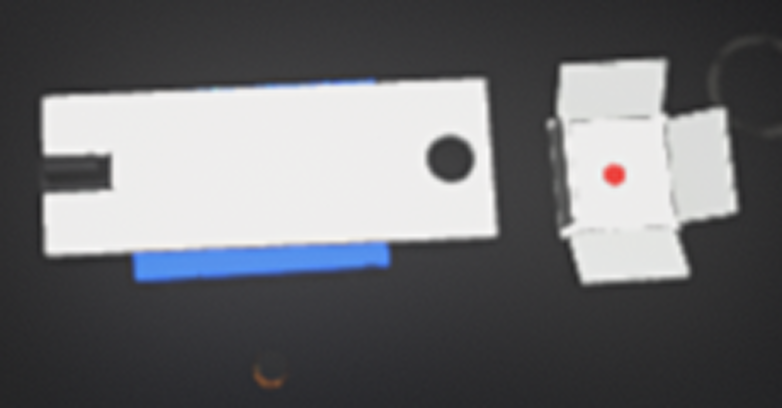

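View pics/scenec.png

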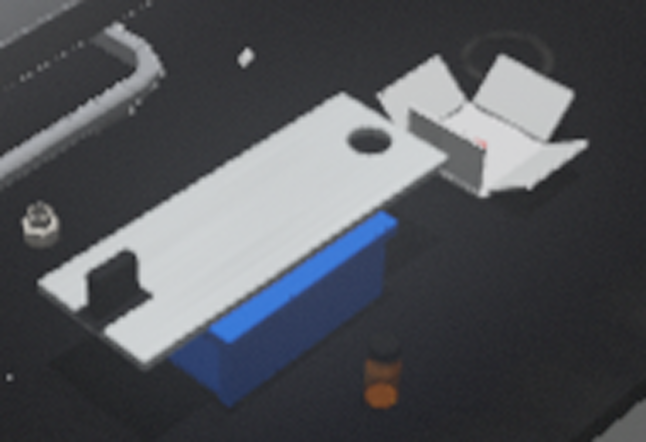

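The crops show the tray's near wall upright, its three flaps half-raised and the plate almost aligned. I now fit the riser yaw and flap angles from depth.

```bash
python3 - <<'E'
from h import *
c=pickle.load(open("top.pkl","rb"));P=cloud(c);f=c["frame"].astype(int)
d=np.array([.5096,-.1593])
# riser near top edge: lowest bright-blue depth points per column at z>.063
e=[]
for u in range(294,362,3):
    col=[v for v in range(265,295) if .060<P[v,u,2]<.08 and f[v,u,2]>120 and f[v,u,0]<100]
    if col: e.append(at(c,u,max(col)+.5,.07)[:2])
e=np.array(e);k=np.polyfit(e[:,1],e[:,0],1);print("riser near edge slope dx/dy",k[0],"x at y=.08",np.polyval(k,.08),np.std(e[:,0]-np.polyval(k,e[:,1])))
for th in (0,k[0]):
  ax=np.array([-th,-1.]);ax/=np.linalg.norm(ax);ay=np.array([-ax[1],ax[0]])
  q=(P[...,:2]-d);X=q@ax;Y=q@ay;Z=P[...,2];w=f.min(2)>120
  for n,s,t in(("left",Y,X),("right",-Y,X),("end",X,Y)):
    m=w&(abs(t)<.03)&(s>.043)&(s<.09)&(Z>.002)&(Z<.06)
    a=np.polyfit(s[m],Z[m],1);print(n,m.sum(),"angle",np.arctan(a[0]).round(3),"smax",s[m].max().round(4),"zmax",Z[m].max().round(4),"hinge z",np.polyval(a,.04).round(4))
m=(P[...,2]>.1)&(P[...,2]<.125)&(abs(P[...,0]-.51)<.05)&(P[...,1]>.14)&(P[...,1]<.25)
print("tab top",m.sum(),P[m].min(0),P[m].max(0),P[m].mean(0))
m=(P[...,2]>.062)&(P[...,2]<.078)&(f[...,2]>120)&(f[...,0]<100)&(P[...,0]>.4)
print("riser top",P[m].min(0),P[m].max(0))
E
```

```text
riser near edge slope dx/dy -0.022081054151310255 x at y=.08 0.4432729063262473 0.0006124778642268882
left 376 angle 0.716 smax 0.0719 zmax 0.0405 hinge z 0.0102
right 338 angle 0.58 smax 0.0738 zmax 0.0356 hinge z 0.0111
end 377 angle 0.65 smax 0.0803 zmax 0.0405 hinge z 0.0142
left 373 angle 0.715 smax 0.0713 zmax 0.0405 hinge z 0.0103
right 341 angle 0.584 smax 0.0734 zmax 0.0356 hinge z 0.011
end 375 angle 0.665 smax 0.0804 zmax 0.0405 hinge z 0.0139
tab top 119 [0.50371819 0.17788681 0.10057312] [0.515864   0.21323313 0.11802529] [0.50894632 0.19570999 0.11155414]
riser top [ 0.44238514 -0.58816729  0.06200769] [1.03657714 0.16134043 0.07796953]
```

```bash
python3 -m creep '[[[1.5,4.4,-0.3],[0,0,0.1055]],[[1.5,4.4,-0.3],[0,0,0.1055]],[[1.5,4.4,-0.3],[0,0,0.1055]],[[1.5,4.4,-0.3],[0,0,0.1055]],[[1.5,4.4,-0.3],[0,0,0.1055]],[[1.5,4.4,-0.3],[0,0,0.1055]],[[3.5,1.1,-1.5],[0,0,0.1055]],[[3.5,1.1,-1.5],[0,0,0.1055]],[[3.5,1.1,-1.5],[0,0,0.1055]],[[3.5,1.1,-1.5],[0,0,0.1055]],[[3.5,1.1,-1.5],[0,0,0.1055]],[[3.5,1.1,-1.5],[0,0,0.1055]]]' 0 40
```

```text
time_s: 1.3
ee_pos: [0.5095, -0.2849, 0.1221]
orientation: [[-0.026, 1.0, -0.001], [1.0, 0.026, 0.0], [0.0, -0.001, -1.0]]
force: [-0.1, -0.8, 0.2]
opening: -0.0
gripper_force: 0.0
```

```bash
python3 -m creep '[[[0.1,0,-3.7],[0,0,0]],[[0,0,-3.7],[0,0,0]],[[0,0,-3.0],[0,0,0]],[[0,0,-0.8],[0,0,0]],[[0,1.5,0],[0,0,0]],[[0,1.0,0],[0,0,0]],[[0,0.5,0.1],[0,0,0]],[[0,0.5,0.3],[0,0,0]],[[0,0.4,0.4],[0,0,0]],[[0,0.4,0.4],[0,0,0]]]'
```

```text
time_s: 2.3
ee_pos: [0.5102, -0.2428, 0.0245]
orientation: [[-0.022, 1.0, 0.001], [1.0, 0.022, -0.001], [-0.001, 0.001, -1.0]]
force: [1.0, -0.5, 0.1]
opening: 0.0001
gripper_force: 0.0
```

```bash
python3 -m creep '[[[0,0.4,0.3],[0,0,0]],[[0,0.4,0.25],[0,0,0]],[[0,0.4,0.2],[0,0,0]],[[0,0.4,0.1],[0,0,0]],[[0,0.4,0.05],[0,0,0]],[[0,0.4,0.05],[0,0,0]],[[0,0.4,0],[0,0,0]]]'
```

```text
time_s: 3.0
ee_pos: [0.5094, -0.2137, 0.0325]
orientation: [[-0.022, 1.0, -0.001], [1.0, 0.022, 0.001], [0.001, -0.001, -1.0]]
force: [1.3, -0.3, 0.1]
opening: -0.0001
gripper_force: 0.5
```

```bash
python3 - <<'E'
from bench import *
import cv2
s=capture("scene");b=cv2.resize(s["frame"][140:250,330:470],None,fx=5,fy=5,interpolation=2)
cv2.imwrite("pics/s1.png",b[:,:,::-1]);print(read_state()["force"])
E
```

```text
[-0.03108488 -0.64742361  0.49968685]
```

View pics/s1.png

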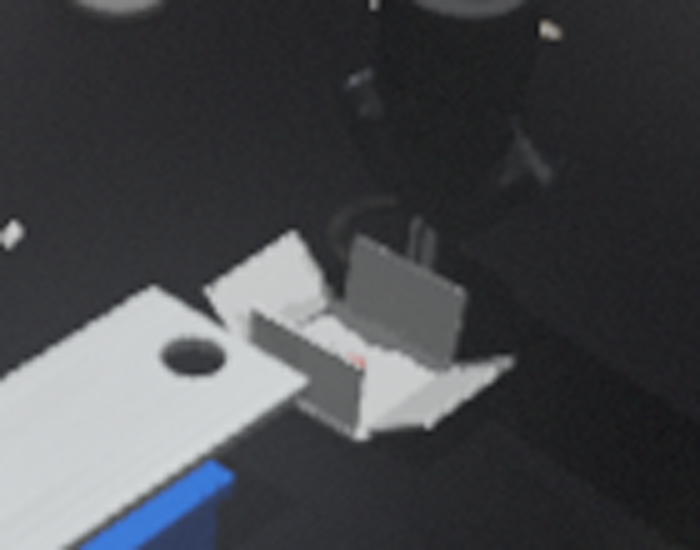

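The end flap (around (405,300)) is now near upright, with the finger behind it at (420,240). I push on to the stop.

```bash
python3 -m creep '[[[0,0.2,0],[0,0,0]],[[0,0.2,0],[0,0,0]],[[0,0.2,0],[0,0,0]],[[0,0,0],[0,0,0]]]'
```

```text
time_s: 3.45
ee_pos: [0.5094, -0.2094, 0.0326]
orientation: [[-0.022, 1.0, -0.0], [1.0, 0.022, -0.001], [-0.001, -0.0, -1.0]]
force: [0.3, -2.4, -0.9]
opening: 0.0
gripper_force: 1.2
```

```bash
python3 -m creep '[[[0,0.2,0],[0,0,0]],[[0,0.2,0],[0,0,0]],[[0,0,0],[0,0,0]]]'
```

```text
time_s: 3.75
ee_pos: [0.5094, -0.2091, 0.0327]
orientation: [[-0.019, 1.0, 0.001], [1.0, 0.019, -0.005], [-0.005, 0.001, -1.0]]
force: [0.8, -7.8, -4.3]
opening: 0.0002
gripper_force: 3.9
```

```bash
python3 -m creep '[[[0,-2,0],[0,0,0]],[[0,-1,3],[0,0,0]],[[0,0,3],[0,0,0]],[[3.7,2.6,0],[0,0,0]],[[3.7,2.6,0],[0,0,0]],[[3.7,2.6,0],[0,0,0]],[[0,0,-3.5],[0,0,0]],[[0,0,-3.2],[0,0,0]],[[0,0,-1.4],[0,0,0]],[[0,0,0],[0,0,0]]]'
```

```text
time_s: 4.75
ee_pos: [0.6176, -0.1556, 0.0087]
orientation: [[-0.022, 1.0, -0.007], [1.0, 0.022, 0.002], [0.002, -0.007, -1.0]]
force: [-0.7, -0.4, 0.2]
opening: 0.0
gripper_force: 0.0
```

```bash
python3 -m creep '[[[-1,0,0],[0,0,0]],[[-0.8,0,0.1],[0,0,0]],[[-0.4,0,0.35],[0,0,0]],[[-0.4,0,0.35],[0,0,0]],[[-0.4,0,0.35],[0,0,0]],[[-0.4,0,0.3],[0,0,0]],[[-0.4,0,0.25],[0,0,0]],[[-0.4,0,0.2],[0,0,0]],[[-0.4,0,0.1],[0,0,0]],[[-0.4,0,0.1],[0,0,0]],[[-0.4,0,0.1],[0,0,0]]]'
```

```text
time_s: 5.85
ee_pos: [0.566, -0.1564, 0.0335]
orientation: [[-0.022, 1.0, -0.001], [1.0, 0.022, 0.0], [0.0, -0.001, -1.0]]
force: [1.1, -0.1, 0.3]
opening: -0.0001
gripper_force: 0.4
```

```bash
python3 -m creep '[[[-0.2,0,0],[0,0,0]],[[-0.2,0,0],[0,0,0]],[[0,0,0],[0,0,0]]]'
```

```text
time_s: 6.15
ee_pos: [0.5644, -0.1563, 0.034]
orientation: [[-0.023, 1.0, 0.004], [1.0, 0.023, 0.0], [0.0, 0.004, -1.0]]
force: [5.1, -1.0, -3.3]
opening: 0.0001
gripper_force: 2.4
```

```bash
python3 -m creep '[[[-0.2,0,0],[0,0,0]],[[0,0,0],[0,0,0]]]'
```

```text
time_s: 6.35
ee_pos: [0.5642, -0.1563, 0.0344]
orientation: [[-0.023, 1.0, 0.008], [1.0, 0.023, 0.0], [0.0, 0.008, -1.0]]
force: [6.9, -0.5, -6.0]
opening: 0.0001
gripper_force: 3.7
```

```bash
python3 -m creep '[[[1.5,0,0],[0,0,0]],[[1,0,3.5],[0,0,0]],[[0,0,3],[0,0,0]],[[-4.6,-0.1,0],[0,0,0]],[[-4.6,-0.1,0],[0,0,0]],[[-4.6,-0.1,0],[0,0,0]],[[-4.6,-0.1,0],[0,0,0]],[[0,0,-3.5],[0,0,0]],[[0,0,-3.5],[0,0,0]],[[0,0,-1.6],[0,0,0]],[[0,0,0],[0,0,0]]]'
```

```text
time_s: 7.45
ee_pos: [0.3976, -0.1594, 0.0105]
orientation: [[-0.022, 1.0, -0.008], [1.0, 0.022, 0.003], [0.003, -0.008, -1.0]]
force: [-0.4, -0.0, 0.8]
opening: 0.0
gripper_force: 0.0
```

```bash
python3 -m creep '[[[1.2,0,0],[0,0,0]],[[0.9,0,0],[0,0,0]],[[0.4,0,0.35],[0,0,0]],[[0.4,0,0.35],[0,0,0]],[[0.4,0,0.35],[0,0,0]],[[0.4,0,0.3],[0,0,0]],[[0.4,0,0.25],[0,0,0]],[[0.4,0,0.2],[0,0,0]],[[0.4,0,0.1],[0,0,0]],[[0.4,0,0.1],[0,0,0]],[[0.3,0,0.1],[0,0,0]]]'
```

```text
time_s: 8.55
ee_pos: [0.4578, -0.1606, 0.0337]
orientation: [[-0.022, 1.0, -0.001], [1.0, 0.022, 0.0], [0.0, -0.001, -1.0]]
force: [-2.4, -0.8, -2.7]
opening: -0.0002
gripper_force: 2.2
```

```bash
python3 -m creep '[[[0.2,0,0],[0,0,0]],[[0.2,0,0],[0,0,0]],[[0.2,0,0],[0,0,0]],[[0,0,0],[0,0,0]]]'
```

```text
time_s: 8.95
ee_pos: [0.4581, -0.1607, 0.0327]
orientation: [[-0.021, 1.0, -0.012], [1.0, 0.021, 0.001], [0.001, -0.012, -1.0]]
force: [-10.7, 0.4, 7.4]
opening: 0.0005
gripper_force: 4.9
```

```bash
python3 -m creep '[[[-2,0,0],[0,0,0]],[[-1,0,3],[0,0,0]],[[0,0,4],[0,0,0]],[[0,0,4],[0,0,0]],[[0,0,4],[0,0,0]],[[1,4.4,0],[0,0,-0.016]],[[1,4.4,0],[0,0,0]],[[1,4.4,0],[0,0,0]],[[1,4.4,0],[0,0,0]],[[1,4.4,0],[0,0,0]],[[1,4.4,0],[0,0,0]]]' 1
```

```text
time_s: 10.05
ee_pos: [0.4949, 0.1055, 0.1844]
orientation: [[-0.006, 1.0, 0.003], [1.0, 0.006, 0.001], [0.001, 0.003, -1.0]]
force: [0.4, -0.3, 0.3]
opening: 0.0855
gripper_force: 0.0
```

```bash
python3 - <<'E'
from bench import *
from h import *
import cv2
s=capture("scene");t=capture("top")
a=cv2.resize(s["frame"][150:250,340:460],None,fx=4,fy=4,interpolation=2)
b=cv2.resize(t["frame"][200:300,355:475],None,fx=4,fy=4,interpolation=2)
cv2.imwrite("pics/f1.png",cv2.vconcat([a])[:,:,::-1] if 0 else np.vstack([a,b])[:, :, ::-1][:800] if 0 else np.hstack([a[:, :400],b[:, :400]])[:,:,::-1])
print(read_state()["ee_pos"])
P=cloud(t);f=t["frame"];d=np.array([.5096,-.1593]);q=P[...,:2]-d;w=(f.min(2)>60)&(P[...,2]>.035)&(P[...,2]<.055)
for n,sg,tt in(("left",q[...,0],q[...,1]),("right",-q[...,0],q[...,1]),("end",-q[...,1],q[...,0])):
    m=w&(abs(tt)<.03)&(sg>.02)&(sg<.08);print(n,m.sum(),sg[m].mean(),sg[m].max(),P[m][:,2].max())
E
```

```text
[0.4950574  0.11290713 0.18532346]
left 77 0.03794809356100308 0.04159954414690026 0.05197541674721923
right 70 0.03790501723878932 0.04001578114723381 0.05107271726036471
end 87 0.036120545240817536 0.03965847912477044 0.051491987496074455
```

View pics/f1.png

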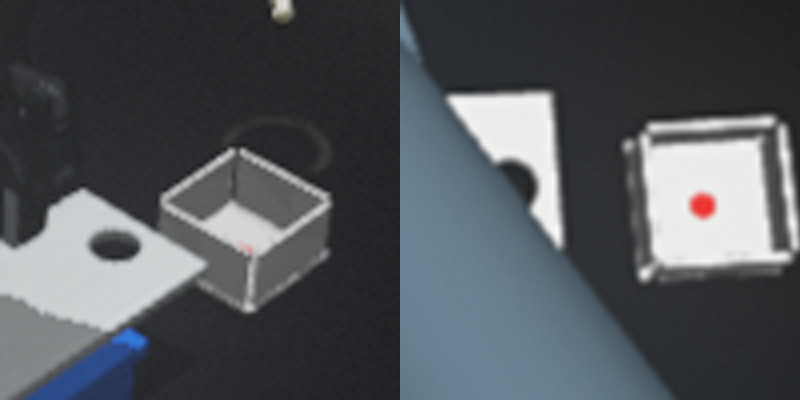

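Both views show all three flaps upright, forming a closed box. Next I go above the tab and take a close look.

```bash
python3 -m creep '[[[0.7,4.2,0],[0,0,0]],[[0.7,4.1,0],[0,0,0]],[[0,0,0],[0,0,0]],[[0,0,0],[0,0,0]]]'; python3 - <<'E'
from bench import *
import cv2,pickle
s=read_state();w=capture("wrist");pickle.dump((s,w),open("w.pkl","wb"))
cv2.imwrite("pics/w1.png",w["frame"][:,:,::-1]);print(s["ee_pos"],w["T_tool_cam"].round(3),w["mtx"])
E
```

```text
time_s: 10.55
ee_pos: [0.5079, 0.188, 0.184]
orientation: [[-0.009, 1.0, 0.001], [1.0, 0.009, 0.001], [0.001, 0.001, -1.0]]
force: [0.2, -0.9, -0.6]
opening: 0.0854
gripper_force: 0.0
[0.50792972 0.18804701 0.18400954] [[ 0.    -0.951 -0.309  0.079]
 [ 1.     0.001 -0.001  0.   ]
 [ 0.001 -0.309  0.951 -0.142]
 [ 0.     0.     0.     1.   ]] [[410.91626478   0.         321.7299888 ]
 [  0.         410.91626478 239.42142174]
 [  0.           0.           1.        ]]
```

View pics/w1.png

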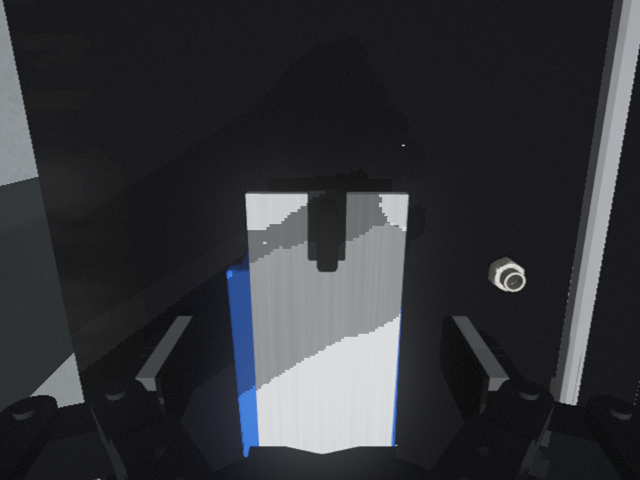

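The wrist view shows the tail edge at v≈192, the tab's top front end at (327,271) and the plate sides at u≈246 and 408.

```bash
python3 - <<'E'
from h import *
s,w=pickle.load(open("w.pkl","rb"))
T=np.eye(4);T[:3,:3]=s["orientation"];T[:3,3]=s["ee_pos"]
w["world_to_cam"]=np.linalg.inv(T@w["T_tool_cam"])
for n,u,v,z in(("tailL",246,192,.078),("tailR",409,192,.078),("tabfrontL",317,270,.114),("tabfrontR",338,270,.114),("tabmarkfrontL",308,261,.078),("markR",346,261,.078),("sideL",258,445,.078),("sideR",394,445,.078)):print(n,at(w,u,v,z).round(4))
P=cloud(w);m=(P[...,2]>.1)&(P[...,2]<.13)&(abs(P[...,0]-.51)<.02)&(abs(P[...,1]-.195)<.04)
print(m.sum(),P[m].mean(0),P[m].min(0),P[m].max(0))
E
```

```text
tailL [0.4612 0.2162 0.078 ]
tailR [0.5611 0.2172 0.078 ]
tabfrontL [0.5053 0.1799 0.114 ]
tabfrontR [0.517 0.18  0.114]
tabmarkfrontL [0.4992 0.1714 0.078 ]
markR [0.5237 0.1716 0.078 ]
sideL [0.4611 0.0218 0.078 ]
sideR [0.5643 0.0228 0.078 ]
1428 [0.51048823 0.19793429 0.11277322] [0.50458868 0.17807564 0.10008715] [0.51663024 0.21390943 0.11574314]
```

```bash
python3 -m creep '[[[0.3,0.9,-2.5],[0,0,0]],[[0,0,-3],[0,0,0]],[[0,0,-2.5],[0,0,0]],[[0,0,-1.5],[0,0,0]],[[0,0,-0.2],[0,0,0]],[[0,0,0],[0,0,0]]]' && python3 -m creep '[[[0,0,0],[0,0,0]],[[0,0,0],[0,0,0]],[[0,0,0],[0,0,0]],[[0,0,0],[0,0,0]],[[0,0,0],[0,0,0]],[[0,0,0],[0,0,0]],[[0,0,0],[0,0,0]],[[0,0,0],[0,0,0]]]' 0 60
```

```text
time_s: 11.2
ee_pos: [0.5111, 0.1946, 0.0869]
orientation: [[-0.005, 1.0, 0.0], [1.0, 0.005, -0.0], [-0.0, 0.0, -1.0]]
force: [0.8, 1.0, -0.5]
opening: 0.0853
gripper_force: 0.0
time_s: 12.0
ee_pos: [0.511, 0.1956, 0.0873]
orientation: [[-0.006, 1.0, 0.001], [1.0, 0.006, 0.0], [0.0, 0.001, -1.0]]
force: [-1.0, -0.9, 3.9]
opening: 0.0106
gripper_force: 62.2
```

```bash
python3 -m creep '[[[0,-0.4,0],[0,0,0]],[[0,-0.8,0],[0,0,0]],[[0,-0.8,0],[0,0,0]],[[0,-0.8,0],[0,0,0]],[[0,-0.8,0],[0,0,0]],[[0,-0.8,0],[0,0,0]],[[0,-0.8,0],[0,0,0]],[[0,-0.8,0],[0,0,0]],[[0,-0.8,0],[0,0,0]],[[0,-0.8,0],[0,0,0]],[[0,-0.8,0],[0,0,0]],[[0,-0.4,0],[0,0,0]]]' && python3 -m creep '[[[0,-0.6,0],[0,0,0]],[[0,-0.6,0],[0,0,0]],[[0,-0.5,0],[0,0,0]],[[0,-0.3,0],[0,0,0]],[[0,0,0],[0,0,0]]]'; python3 - <<'E'
from bench import *
import cv2,pickle
from h import *
for n in("top","scene"):
    c=capture(n); pickle.dump(c,open(f"{n}2.pkl","wb"))
t=pickle.load(open("top2.pkl","rb"));s=pickle.load(open("scene2.pkl","rb"))
a=cv2.resize(t["frame"][205:295,375:475],None,fx=4,fy=4,interpolation=2);b=cv2.resize(s["frame"][150:240,340:440],None,fx=4,fy=4,interpolation=2)
cv2.imwrite("pics/p1.png",np.hstack([a,b])[:,:,::-1])
E
```

```text
time_s: 13.2
ee_pos: [0.5112, 0.1068, 0.0872]
orientation: [[-0.005, 1.0, 0.001], [1.0, 0.005, 0.001], [0.001, 0.001, -1.0]]
force: [0.4, 5.1, 5.1]
opening: 0.0111
gripper_force: 62.5
time_s: 13.7
ee_pos: [0.511, 0.0866, 0.0872]
orientation: [[-0.005, 1.0, 0.001], [1.0, 0.005, -0.0], [-0.0, 0.001, -1.0]]
force: [-0.7, 3.1, 5.4]
opening: 0.011
gripper_force: 62.5
```

View pics/p1.png

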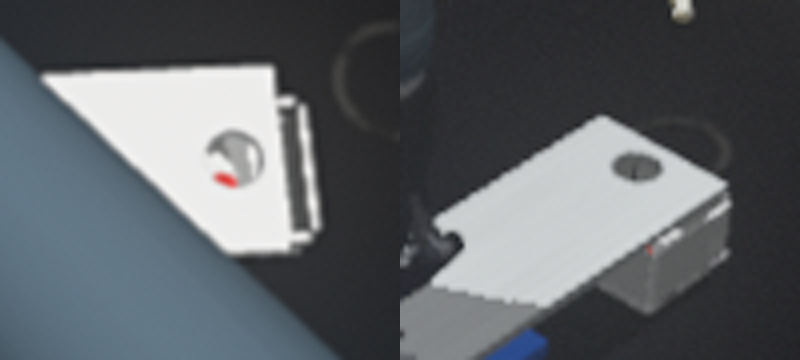

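The hole appears at crop (236,158) and the dot is partly visible at its lower left. I now measure the hole in the same camera.

```bash
python3 - <<'E'
from h import *
t=pickle.load(open("top2.pkl","rb"));f=t["frame"].astype(int);P=cloud(t)
# upper rim: fit white plate face mask, take the hole contour
m=((f.min(2)>195)).astype(np.uint8)
cs,h=cv2.findContours(m,cv2.RETR_CCOMP,cv2.CHAIN_APPROX_NONE)
for k,c in enumerate(cs):
    x,y,w,hh=cv2.boundingRect(c)
    if 415<x+w/2<450 and 230<y+hh/2<260 and 5<w<25:
        (u,v),(a,b),_=cv2.fitEllipse(c) if len(c)>5 else ((x,y),(0,0),0)
        print("contour",x,y,w,hh,u,v,a,b,at(t,u,v,.078).round(4))
g=f.min(2)[228:262,418:452]
for r in g[::2,::2]:print(*["%3d"%x for x in r])
# displacement by the user's reading
print("read",at(t,375+235.5/4-.4,205+158/4-.4,.078).round(4))
pl=(P[...,2]>.068)&(P[...,2]<.09)&(f.min(2)>150);pl[:, :380]=0
v,u=np.nonzero(pl);W=np.array([at(t,a,b,.078)[:2] for a,b in zip(u,v)])
print("nose y",[np.round(W[abs(W[:,0]-x)<.002][:,1].min(),4) for x in(.47,.48,.49,.5,.51,.52,.53,.54,.55)],"x max",[np.round(W[abs(W[:,1]-y)<.002][:,0].max(),4) for y in(-.17,-.15,-.13,-.11)])
E
```

```text
contour 425 236 17 17 433.2420654296875 243.8791961669922 13.917784690856934 15.693648338317871 [ 0.5116 -0.1487  0.078 ]
235 235 235 235 235 235 235 235 235 235 235 235 235 106  86  70  44
235 235 235 235 235 235 235 235 235 235 235 235 237 213 225 154  78
235 235 236 235 236 235 235 235 235 235 235 235 237 159  86  75 196
236 235 235 235 235 236 235 236 235 235 235 235 237 202  96  78 209
235 236 236 235 235 236 237 234 235 236 236 235 237 203  86  74 207
236 235 235 235 237 227 171 146 143 176 232 237 236 230  91  76 217
236 236 235 236 231 136 123 166 164 151 152 230 236 235  94  77 176
235 236 236 236 194 134 126 157 166 180 219 186 237 236 115  79 139
236 235 236 235 229 231 217 159 165 178 235 161 237 237 124  78 124
236 236 235 236 229 235 236 227 167 163 219 163 236 237 142  78 127
235 235 235 235 235 195 136 180 182 163 209 210 236 239 164  77 112
236 235 235 235 237 210 111  67 147 170 208 234 236 238 174  80  81
238 236 235 236 236 237 234 218 225 230 236 236 235 238 192  81  73
230 237 235 236 236 236 236 236 236 236 236 235 235 237 210  85  77
125 230 238 235 235 235 235 235 235 235 235 235 235 236 235  91  77
 75 121 228 237 235 236 235 235 235 235 235 235 235 236 235 101  78
 85  76 110 228 238 236 236 235 236 236 235 235 235 235 235 118  77
read [ 0.5111 -0.1491  0.078 ]
nose y [np.float64(-0.1723), np.float64(-0.171), np.float64(-0.172), np.float64(-0.1727), np.float64(-0.1716), np.float64(-0.1726), np.float64(-0.1712), np.float64(-0.1722), np.float64(-0.1708)] x max [np.float64(0.8974), np.float64(0.8931), np.float64(0.5605), np.float64(0.559)]
```

```bash
python3 -m creep '[[[0,-0.3,0],[0,0,0]],[[-0.05,-0.3,0],[0,0,0]],[[-0.05,-0.25,0],[0,0,0]],[[-0.05,-0.15,0],[0,0,0]],[[0,0,0],[0,0,0]],[[0,0,0],[0,0,0]],[[0,0,0],[0,0,0]]]'; python3 - <<'E'
from bench import *
from h import *
t=capture("top");s=capture("scene");f=t["frame"].astype(int);P=cloud(t)
m=(f.min(2)>195).astype(np.uint8)
cs,_=cv2.findContours(m,cv2.RETR_CCOMP,cv2.CHAIN_APPROX_NONE)
for c in cs:
    x,y,w,hh=cv2.boundingRect(c)
    if 415<x+w/2<455 and 230<y+hh/2<260 and 9<w<25:
        h=cv2.convexHull(c);u,v=cv2.fitEllipse(h)[0];print("hole",x,y,w,hh,at(t,u,v,.078).round(4),at(t,x+w/2-.5,y+hh/2-.5,.078).round(4))
pl=(P[...,2]>.068)&(P[...,2]<.09)&(f.min(2)>150);pl[:, :380]=0
v,u=np.nonzero(pl);W=np.array([at(t,a+.5,b,.078)[:2] for a,b in zip(u,v)])
print("nose y",np.mean([W[abs(W[:,0]-x)<.002][:,1].min() for x in(.48,.49,.5,.51,.52,.53,.54)]))
red=(f[...,0]>150)&(f[...,1]<100)&(f[...,2]<100);print("red px",np.argwhere(red[225:265,410:450])+[225,410])
Ps=cloud(s);fs=s["frame"];q=(Ps[...,2]>.06)&(Ps[...,2]<.1)&(fs.min(2)>150)&(abs(Ps[...,0]-.51)<.06)&(Ps[...,1]<.08)&(Ps[...,1]>-.2)
A=np.c_[Ps[q][:,:2],np.ones(q.sum())];print("plane",np.linalg.lstsq(A,Ps[q][:,2],rcond=None)[0],q.sum(),Ps[q][:,2].mean())
a=cv2.resize(t["frame"][205:295,375:475],None,fx=4,fy=4,interpolation=2);b=cv2.resize(fs[150:240,340:440],None,fx=4,fy=4,interpolation=2)
cv2.imwrite("pics/p2.png",np.hstack([a,b])[:,:,::-1]);print(read_state()["force"])
E
```

```text
time_s: 14.5
ee_pos: [0.5098, 0.0769, 0.0872]
orientation: [[-0.006, 1.0, 0.001], [1.0, 0.006, 0.0], [0.0, 0.001, -1.0]]
force: [0.7, 3.2, 5.2]
opening: 0.0113
gripper_force: 62.4
hole 430 237 16 16 [ 0.5106 -0.1582  0.078 ] [ 0.51   -0.1576  0.078 ]
nose y -0.18279419565778468
red px []
plane [-0.00112915  0.00389747  0.07841111] 1761 0.07749155847366704
[-0.03612181  2.5450583   4.95449974]
```

View pics/p2.png

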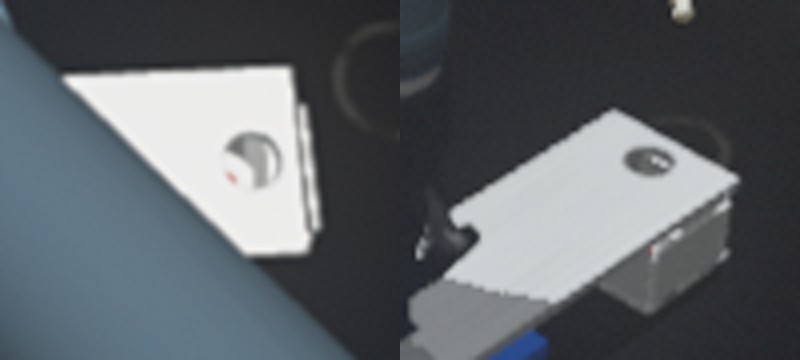

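The plate is level (tilt about 0.004 rad), the flaps still stand, and the hole is about 1 mm short of the dot. One last nudge, then hand in.

```bash
python3 -m creep '[[[0,-0.1,0],[0,0,0]],[[0,0,0],[0,0,0]],[[0,0,0],[0,0,0]],[[0,0,0],[0,0,0]]]' && python3 -c "from bench import finish_job;print(finish_job())"
```

```text
time_s: 15.0
ee_pos: [0.5097, 0.0763, 0.0872]
orientation: [[-0.006, 1.0, 0.001], [1.0, 0.006, 0.0], [0.0, 0.001, -1.0]]
force: [0.2, 3.0, 5.6]
opening: 0.0109
gripper_force: 62.4
the job is handed in; nothing more can be done
None
```

I handed the job in at about 15 s: all three flaps are upright, and the plate lies level on the riser with the gripper still holding its tail tab. By the top camera the hole was within about 1 mm of the red dot before a final 1 mm nudge toward it, which I didn't re-measure. No verdict came back.

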